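Half-light reading of a sample tube

TASK

Take a half-light reading of the violet-capped sample: pull the tube reader's blue flap down and open, seat the violet-capped tube upright at the bottom of the well inside (set it down, do not drop it), and push the flap back up until it is fully shut. Only then push the black spring-return shutter grip on the lamp house away, against its spring, until its pointer stands at the long green half-way line, and finish while still holding it there: do not let go at the end. Leave the other tubes in the rack and the rest of the bench as they are.

Things in the scene. Friction and masses are not known exactly. Their poses are not given: they have to be found in the camera images.
- flap_bar (a point): Middle of the flap's pull bar: a round steel bar 12 mm thick, along the reader's y, 84 mm between two 9 mm posts. The bar stands 32 mm beyond the top edge of the blue flap, in the flap's plane, 162 mm from the hinge line; with the flap shut it is 193 mm above the bench, 25 mm clear above the flap's top lip and the white deck behind. The point's axes turn with the flap; with the flap shut they are the reader's axes.
- flap_hinge (a point): Middle of the flap's hinge line, on the reader's front, 50 mm above the bench, below the middle of the pull bar. Its axes are the reader's: x from the reader's front to its back (away from the robot), y to its left, z up; read the reader's yaw here. The hinge line runs along y.
- flap (a joint): Angle of the blue flap, rad: 0 = shut (the flap leans back 28 degrees from upright), 1.187 = fully open (leaning 40 degrees forward, to the robot). Hinged at its lower edge, 158 mm wide, 130 mm long, 6 mm thick, about 0.25 kg. Over-centre: left to itself short of upright (0.49 rad) it sinks shut, past it it sinks fully open, slowly (damped); it needs about 1 N at the bar.
- well_mouth (a point): Centre of the well's mouth, 44 mm above the bench: a round bore 16.5 mm across with a 3 mm chamfer, in an aluminium block 42 x 42 mm. 34 mm deep, its floor 10 mm above the bench. It stands in the middle of the chamber behind the flap (144 mm wide along y; from its axis 36 mm back to the rear wall, 52 mm forward to the sill 46 mm high). With the flap open the chamber is open above and in front; the white deck behind the rear wall and the side cheeks are 160 mm high.
- well_seat (a point): Where a tube's centre lies when the tube is fully seated upright in the well: 60 mm above the bench, on the axis of the well. Axes as the reader's.
- violet_tube_mid (a point): Centre of the violet-capped sample tube, half-way up. The tube is 100 mm long and 13.6 mm thick, its violet cap 17.6 mm thick over the top 25 mm, 12 g; it stands upright in a hole of the rack, its foot 4 mm above the bench, the cap standing 28 mm out of the rack's top (76 mm above the bench). It may be in any of four holes; the other tubes are 50 mm or more away along the rack.
- violet_tube: The same tube; origin at the centre of its foot, z along the tube to the cap.
- red_tube_a_mid (a point): Centre of a red-capped tube of the same size in the rack: leave it.
- red_tube_b_mid (a point): Centre of the other red-capped tube in the rack: leave it.
- white_tube_mid (a point): Centre of the white-capped tube in the rack: leave it.
- rack: Cream tube rack, fixed, 104 x 209 x 76 mm, origin at the centre of its underside; y is its long side, which points away from the robot. Left of the reader; to its left stands a centrifuge, its side at y = 0.40 m, about 0.2 m high.
- shutter_grip (a point): Centre of the shutter's black finger grip, an upright block 14 mm (reader's x) by 18 mm (y) by 30 mm high, its top 159 mm above the bench, centre 144 mm. Round its foot a thin flange 20 x 20 mm reaches 4 mm above the top of the grey lamp house (the right-hand part of the reader, 125 mm high), in whose slot the shutter slides. Open bench begins 50 mm to its right; 50 mm to its left stand the chamber's cheek and the flap. Axes as the reader's.
- shutter (a joint): Travel of the shutter, m: 0 = closed (spring home, toward the robot), grows along the reader's +x to 0.050 = fully open. Half travel is 0.025, where the red pointer on the right of the grip meets the long green line of the white scale. Return spring 2.5 N at 0, rising by 0.25 N per mm: 8.75 N at half, 15 N fully open; let go, it snaps shut.
- slide_case: Clear microscope-slide box, 86 x 120 x 29 mm, loose, on the right at the front: leave it. Right of it a microscope stands on the bench (y below about -0.43 m, some 0.4 m high): keep the arm clear of it.
- amber_bottle: Small amber bottle, 34 x 68 mm, loose, at the back behind the rack: leave it.
- swab_cup: Small glass cup with cotton swabs, 47 x 54 mm, loose, at the back between rack and reader: leave it.
Not all that is in view belongs to the job. Of the things that look like the rack, the larger one is meant.

How it is judged (in metres and radians):
On the way, in this order (a step that is already met when the one before it is completed fails the run):
1. the flap is pulled down and open (value of joint flap above 1 rad), for 0.2 s.
2. the violet-capped tube is seated upright in the well and released, the flap still open (horizontal distance between violet_tube_mid and well_seat below 0.006 m and z of violet_tube_mid in the frame of well_seat below 0.004 m and angle between violet_tube's own z axis and vertical below 0.12 rad and contact force between the fingers and violet_tube below 0.1 N and value of joint flap above 0.6 rad), for 0.2 s.
3. the flap is pushed back up and fully shut over the seated tube (value of joint flap below 0.04 rad and z of violet_tube_mid in the frame of well_seat below 0.004 m and horizontal distance between violet_tube_mid and well_seat below 0.006 m), for 0.2 s.
At the end, for the whole second after the job is handed in: The robot holds the shutter still at half travel (25 mm, within 4 mm), bearing on its grip with over 2 N; the flap is shut (within 0.04 rad); the violet-capped tube stands seated in the well (within 6 mm sideways and 4 mm in height of its seat, 0.12 rad of upright) (all of step 3 and value of joint shutter between 0.021 and 0.029 m and velocity of joint shutter between -0.01 and 0.01 m/s and contact force between any of the fingers, the arm and shutter above 2 N and angle between violet_tube's own z axis and vertical below 0.12 rad); the arm keeps its last pose, push and grip.
It fails at once if the shutter is opened by more than 8 mm while the flap is not shut (value of joint shutter above 0.008 m and value of joint flap above 0.1 rad).
It fails at once if the violet-capped tube is dropped (faster than 0.8 m/s out of the fingers) (linear speed of violet_tube above 0.8 m/s and contact force between the fingers and violet_tube below 0.05 N).
It fails at once if another tube is taken out of the rack or shoved (moved more than 20 mm) (distance of any of red_tube_a_mid, red_tube_b_mid, white_tube_mid from where it was at the start of the episode above 0.02 m).
It fails at once if a bystander is displaced by more than 30 mm (distance of any of slide_case, amber_bottle, swab_cup from where it was at the start of the episode above 0.03 m).
It also fails if it takes over 72 s, if anything falls off the work surface, if the arm or the gripper's body presses on something with over 40 N, if the wrist force passes 120 N, or if a joint passes its speed limit or range.

ROBOT

A 7-joint arm with a two-finger parallel gripper is mounted at the origin on a cart in front of the work surface, level with it; the furniture and walls round the work are solid. World frame = base frame: x ahead of the robot, y to its left, z up, the work surface at z = 0. Lengths are in mm, angles in rad, forces in N, time in s.
With the tool pointing down it reaches from about 400 to 875 mm from the base axis. Payload 4.4 kg.
Tool frame: the origin (TCP) lies midway between the tips of the shut fingers; the grasp point (between the pads) lies 19 mm behind it; z points along the fingers, y is the line along which they close (so a half turn about z gives the same grasp; the last joint's range is limited). The gripper opens to 85 mm and grips with 20 to 120 N. Pads are 22 mm wide; open, the fingers measure 114 mm over their backs; the gripper's body (76 mm by 85 mm) begins 54 mm behind the grasp point. The pads swing forward as they close: fully open they stand 13 mm farther back than shut.
Start: joints at [-1.17, 0.628, 0.038, 1.517, -0.027, 0.996, -0.02], TCP at [292.5, 580.484, 231.313] pointing down, gripper open.
Joint ranges: [-3.06, 3.06], [-0.37, 2.12], [-1.25, 1.32], [0.18, 2.47], [-1.1, 4.24], [0.23, 1.98], [-2.94, 2.94]. Speed limits (rad/s): [2.57, 2.57, 3.14, 3.14, 3.14, 3.14, 3.14].

INTERFACE

Orientations are given as [roll, pitch, yaw] about the fixed x, y, z axes, in that order (R = Rz(yaw) Ry(pitch) Rx(roll)).
In Python, from cell import ctrl gives the robot as it stands. The module is installed in compiled form; this text tells all that it offers.
- The arm moves only by the tool step_arm, never from a script. Its argument "commands" is one flat list of numbers, 7 for each row, row after row: the shift along the tool's x, y, z in cm, then the turn, a rotation vector about the tool's x, y, z in rad, then the opening, from 0 (shut) to 1 (fully open). A call has 1 to 10 rows; each row is the pose to reach, as a shift and turn from the pose commanded when the call began, along the tool's axes at that moment; what a row does not reach only later rows make up. A row lasts 1/10 s, in which the tool goes at most 50 mm and 8.59 degrees, less where a joint would pass 70% of its speed; a pose out of reach is approached as far as the arm can. A call with a gripper value outside its range is refused whole. The fingers move at their own pace and stop on an object; the grip force is fixed at half the most. Time passes only in rows, so rows that repeat a pose let the fingers close. It gives the time, the measured TCP pose, the force, the opening and the grip force at its end, in the units of the state.
- ctrl.read_state(): the state, without advancing time (a new reading comes with each control period).
- ctrl.get_image(name): name is "scene" or "top"; returns a dict with "image" (480x640x3 uint8, red, green, blue), "range_z" (480x640 float32, mm along the optical axis (not along the pixel's ray), 0 where there is no reading), "vfov" (degrees; the focal length in pixels is half the picture's height over the tangent of half this angle, whatever the lens; pixels are square), "cx", "cy" (the principal point, pixels), "world_to_cam" (4x4, takes a point from world to camera coordinates). Camera axes: x right, y down, z forward; pixel columns grow to the right and rows downward; lengths in mm; the calibration is good to about 2 mm. A picture is of the moment at which its call begins.
- ctrl.finish_job(): hands the job in; it is judged then, once.
The state is a dict: "clock": time; "qpos": joint angles; "qd": joint speeds; "tau": joint torques, N m; "eef_pos": TCP position; "tool_rot": TCP orientation; "force": force on the tool from outside, world axes, zero at the start; "torque": the same for the moment, N m; "width": finger opening in mm; "gripper_force": force on a finger pad.
Only numpy, scipy, OpenCV 4.12 (cv2) and the standard library are available. Lean on these libraries where they do the work, as an engineer would, in place of code of your own. Each camera call takes 0.05 s, during which the arm holds its last target. There are 200 camera calls.

## Working session

There is one attempt and no reset: what is moved stays moved. The work goes in short steps, Python scripts to look and compute and a tool call to move; the robot and the scene stay as the last step left them, time stands still between calls to the robot, and variables do not carry over. Pictures are saved under pics/ and viewed, at most 10 in all, crops included, and the job is handed in when it is done.

Besides the shell and the picture viewer there is one more tool, called after "Request:" as name(argument=value, ...) on one line, values as JSON. step_arm: Moves the arm, as the interface text tells. Its arguments: {"type":"object","properties":{"commands":{"type":"array"}},"required":["commands"]}

```bash
mkdir -p pics
cat > h.py <<'E'
import numpy as np, cv2
from scipy.spatial.transform import Rotation as R
from cell import ctrl
def grab(n,f=None):
    d=ctrl.get_image(n); d['f']=240/np.tan(np.radians(d['vfov'])/2)
    if f: cv2.imwrite(f,cv2.cvtColor(d['image'],cv2.COLOR_RGB2BGR))
    return d
def pts(d):
    z=d['range_z'].astype(float); v,u=np.mgrid[:480,:640]
    P=np.stack([(u-d['cx'])/d['f']*z,(v-d['cy'])/d['f']*z,z,np.ones_like(z)],-1)
    W=P@np.linalg.inv(d['world_to_cam']).T
    W=W[...,:3]; W[z==0]=np.nan; return W
def ray(d,u,v,h):
    M=np.linalg.inv(d['world_to_cam']); r=M[:3,:3]@[(u-d['cx'])/d['f'],(v-d['cy'])/d['f'],1]; o=M[:3,3]
    return o+r*(h-o[2])/r[2]
def go(pos,rpy,s=None):
    "shift cm & rotvec in the tool frame from current measured pose"
    s=s or ctrl.read_state(); R0=R.from_euler('xyz',s['tool_rot']); R1=R.from_euler('xyz',rpy)
    return (R0.inv().apply(np.array(pos)-s['eef_pos'])/10).round(2),(R0.inv()*R1).as_rotvec().round(3)
E
python3 - <<'E'
from h import *
for n in('scene','top'):
    d=grab(n,f'pics/{n}0.png'); np.savez(f'{n}0.npz',**d); print(n,d['vfov'],d['cx'],d['cy'],np.linalg.inv(d['world_to_cam']).round(3).tolist())
print(ctrl.read_state())
E
```

```text
scene 42.748767629783494 311.3237014615009 233.06167957060396 [[-0.521, -0.466, 0.715, -367.916], [-0.853, 0.264, -0.45, 533.496], [0.021, -0.844, -0.535, 834.05], [0.0, 0.0, 0.0, 1.0]]
top 48.11975831401929 314.65002066926553 232.00170194755424 [[0.011, -0.99, 0.138, 367.106], [-1.0, -0.012, -0.009, -32.082], [0.011, -0.138, -0.99, 1465.686], [0.0, 0.0, 0.0, 1.0]]
{'clock': 0.1, 'qpos': array([-1.16978291,  0.62929059,  0.03845362,  1.51824797, -0.02701946,
        0.99630509, -0.02001236]), 'qd': array([-0.00025318, -0.00103452,  0.00024014, -0.00609627, -0.00058362,
        0.00016161,  0.00137128]), 'tau': array([ 2.43707087e-03, -5.64547849e+01,  1.23041790e+00, -1.93979502e+01,
        1.13274917e-02,  5.44193317e-03, -2.76936191e-06]), 'eef_pos': array([292.25020042, 579.97303833, 230.46365832]), 'tool_rot': array([-3.13985972e+00,  8.03396986e-06,  2.67474958e+00]), 'force': array([-0.26383093, -0.50518235,  0.82406649]), 'torque': array([0.0099438 , 0.04310983, 0.01190677]), 'gripper_force': 0.0, 'width': 85.10438556019018}
```

View pics/scene0.png

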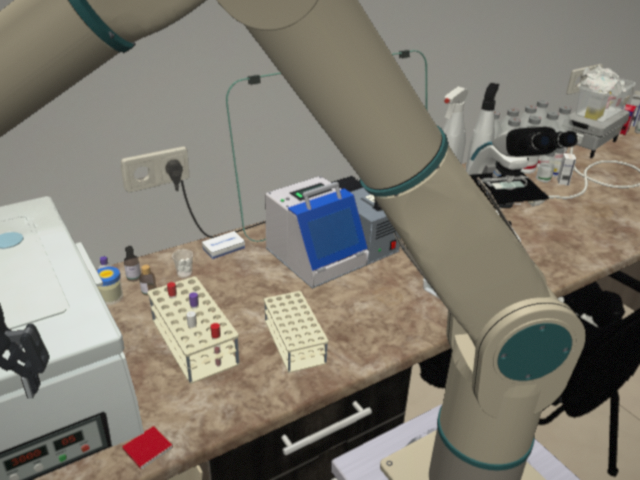

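View pics/top0.png

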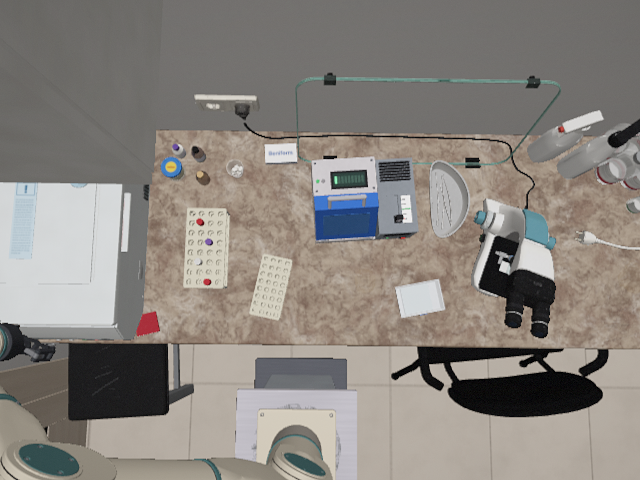

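The top view shows the rack at about (206,248) with the violet cap at (209,242), the blue flap at (346,215) with its bar at (347,203), and the black grip at (399,218). The scene view confirms the violet cap at (194,299) in the larger rack; the smaller decoy rack stands beside it.

Run:
```python
from h import *
T=dict(np.load('top0.npz'));S=dict(np.load('scene0.npz'))
def blobs(d,m,box,amin=8):
    k=np.zeros(m.shape,np.uint8);x0,y0,x1,y1=box;k[y0:y1,x0:x1]=m[y0:y1,x0:x1]
    n,l,st,c=cv2.connectedComponentsWithStats(k)
    return [(c[i].round(1),st[i,4],l==i) for i in range(1,n) if st[i,4]>=amin]
WT=pts(T);WS=pts(S)
hsv=lambda d:cv2.cvtColor(d['image'],cv2.COLOR_RGB2HSV).astype(int)
for n,d,W,box in(('top',T,WT,(184,200,232,292)),('scene',S,WS,(145,275,240,360))):
    H=hsv(d)
    vi=(H[...,0]>115)&(H[...,0]<150)&(H[...,1]>70)
    rd=((H[...,0]<6)|(H[...,0]>172))&(H[...,1]>140)
    for nm,m in(('violet',vi),('red',rd)):
        for c,a,mm in blobs(d,m,box):
            print(n,nm,c,a,'ray104',ray(d,*c,104).round(1),'depth top',np.nanpercentile(W[mm][:,2],[50,95]).round(),np.nanmedian(W[mm],0).round(1))
# flap plane + outline (top)
for n,d,W,box in(('top',T,WT,(300,180,385,245)),('scene',S,WS,(250,170,390,285))):
    H=hsv(d); b=(H[...,0]>100)&(H[...,0]<125)&(H[...,1]>150)
    B=sorted(blobs(d,b,box,100),key=lambda t:-t[1])[0]; P=W[B[2]];P=P[~np.isnan(P[:,0])]
    c=P.mean(0);_,s,v=np.linalg.svd(P-c);nn=v[2]*np.sign(v[2][2]);print(n,'flap n',nn.round(3),'lean',np.degrees(np.arcsin(nn[2])).round(1),'yaw',np.degrees(np.arctan2(-nn[1],-nn[0])).round(2),'c',c.round(1))
    cn=cv2.findContours(B[2].astype(np.uint8),0,2)[0];cn=max(cn,key=cv2.contourArea);print(cv2.boxPoints(cv2.minAreaRect(cn)).round(1).tolist())
# grip top
g=T['image'].astype(int).max(-1)<50
for c,a,mm in blobs(T,g,(388,188,418,236)): print('dark',c,a,ray(T,*c,159).round(1),np.nanmedian(WT[mm],0).round(1))
im=T['image'][:,:,::-1]
a=cv2.resize(im[180:250,300:420],None,fx=6,fy=6,interpolation=cv2.INTER_CUBIC);cv2.imwrite('pics/z1.png',a)
a=cv2.resize(S['image'][170:290,255:415,::-1],None,fx=5,fy=5,interpolation=cv2.INTER_CUBIC);cv2.imwrite('pics/z2.png',a)
```

```text
top violet [208.5 241.6] 35 ray104 [528.4 224.9 104. ] depth top [104. 108.] [528.  225.2 103.8]
top red [199.9 221.6] 32 ray104 [579.7 248.8 104. ] depth top [102. 107.] [580.4 249.6 102.1]
top red [206.9 281.5] 35 ray104 [427.2 225.1 104. ] depth top [104. 109.] [426.5 224.8 104.5]
scene violet [193.2 298.8] 82 ray104 [519.3 235.6 104. ] depth top [ 99. 106.] [525.9 233.4  99.3]
scene red [171.1 288.1] 80 ray104 [571.3 259.8 104. ] depth top [ 99. 105.] [577.1 257.6  99. ]
scene red [214.8 329.9] 95 ray104 [418.1 236.1 104. ] depth top [100. 106.] [423.8 233.8 100.2]
top flap n [-0.828 -0.06   0.557] lean 33.9 yaw 4.15 c [ 590.2 -122.7  127.7]
[[313.5, 196.10000610351562], [377.20001220703125, 192.3000030517578], [379.79998779296875, 235.3000030517578], [316.1000061035156, 239.10000610351562]]
scene flap n [-0.842 -0.076  0.534] lean 32.3 yaw 5.17 c [ 586.1 -116.7  117.4]
[[288.8999938964844, 207.8000030517578], [348.3999938964844, 185.0], [372.0, 246.5], [312.5, 269.29998779296875]]
dark [398.3 217.1] 34 [ 588.4 -250.6  159. ] [ 588.7 -250.3  158.3]
dark [398.5 234.1] 42 [ 546.  -250.6  159. ] [ 553.3 -259.9  104.8]
```

View pics/z1.png

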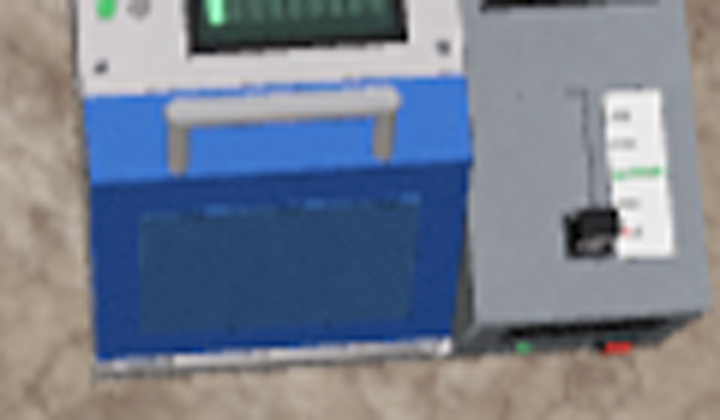

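View pics/z2.png

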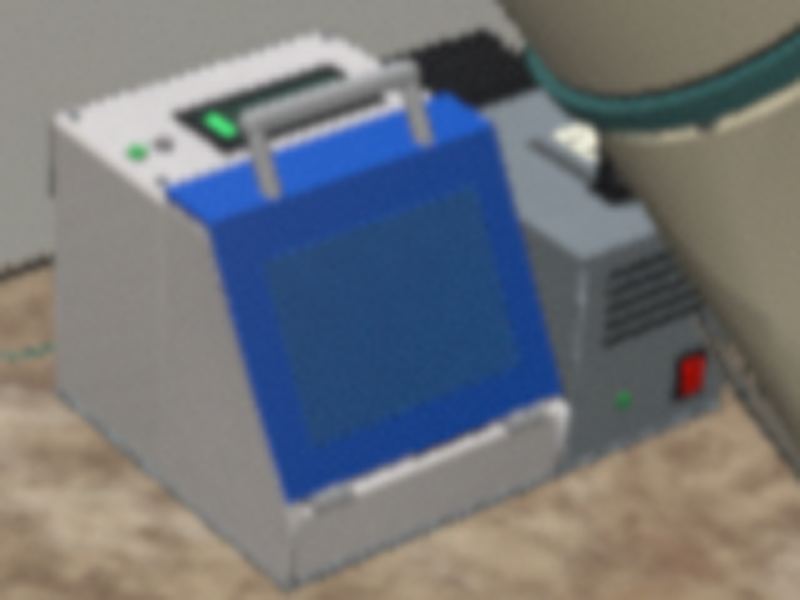

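In the first zoom the bar runs from (168,108) to (400,98) in crop pixels, over the blue lip, with the black grip at (592,232) and the green line at (637,172). The second zoom shows the flap shut, with the bar standing free above the lip. One more measurement will give the bar and reader yaw.

Run:
```python
from h import *
T=dict(np.load('top0.npz'));S=dict(np.load('scene0.npz'))
for n,d,box in(('top',T,(310,180,385,215)),('scene',S,(290,175,350,215))):
    W=pts(d);x0,y0,x1,y1=box
    m=np.zeros((480,640),bool);m[y0:y1,x0:x1]=True
    m&=(W[...,2]>183)&(W[...,2]<206)&(np.abs(W[...,0]-620)<60)&(W[...,1]>-200)&(W[...,1]<-50)
    v,u=np.nonzero(m); 
    Q=np.array([ray(d,a,b,193) for a,b in zip(u,v)])
    k=np.polyfit(Q[:,1],Q[:,0],1)
    print(n,m.sum(),'bar mid',(Q.max(0)+Q.min(0))/2,Q.mean(0).round(1),'ylim',Q[:,1].min().round(1),Q[:,1].max().round(1),'yaw',-np.degrees(np.arctan(k[0])).round(2),'med',np.nanmedian(W[m],0).round(1))
    H=cv2.cvtColor(d['image'],cv2.COLOR_RGB2HSV).astype(int)
    b=(H[...,0]>100)&(H[...,0]<125)&(H[...,1]>150)&(W[...,2]<150)&(W[...,2]>55)&(np.abs(W[...,0]-590)<70)&(np.abs(W[...,1]+120)<90)
    P=W[b];c=P.mean(0);_,s,vv=np.linalg.svd(P-c,full_matrices=False);nn=vv[2]*np.sign(vv[2][2])
    print(' plane lean',np.degrees(np.arcsin(nn[2])).round(1),'yaw',np.degrees(np.arctan2(-nn[1],-nn[0])).round(2),c.round(1))
# lamp-house/reader side edges in top: deck points height ~160
W=pts(T); m=(np.abs(W[...,2]-160)<6)&(W[...,0]>600)&(np.abs(W[...,1]+120)<90)
q=W[m][:,:2].astype(np.float32); r=cv2.minAreaRect(q); print('deck rect',r)
m=(np.abs(W[...,2]-125)<5)&(W[...,1]<-205)&(W[...,1]>-310)&(W[...,0]>520)
q=W[m][:,:2].astype(np.float32); r=cv2.minAreaRect(q); print('lamp rect',r)
```

```text
top 213 bar mid [ 624.14377136 -120.20064866  193.        ] [ 627.  -120.8  193. ] ylim -167.3 -73.1 yaw 3.84 med [ 626.5 -120.9  197.3]
 plane lean 27.8 yaw 4.23 [ 574.8 -123.9  106. ]
scene 227 bar mid [ 624.46359297 -114.33819482  193.        ] [ 628.8 -114.8  193. ] ylim -166.7 -62.0 yaw 6.21 med [ 626.5 -113.   195.3]
 plane lean 27.9 yaw 4.4 [ 576.5 -117.3  103.4]
deck rect ((730.439453125, -121.11910247802734), (175.2261505126953, 261.4444274902344), 89.5460433959961)
lamp rect ((704.6685180664062, -256.5059509277344), (103.34022521972656, 310.1686096191406), 89.37003326416016)
```

Request:
step_arm(commands=[0,0,-5,0,0,0,0,0,0,-9,0,0,0,0])

```text
clock: 0.3
eef_pos: [292.3, 580.0, 321.7]
tool_rot: [-3.139, 0.0, 2.675]
force: [-0.1, 0.7, 0.1]
width: 58.9
gripper_force: 0.0
```

Request:
step_arm(commands=[-63.9,-45.7,4.0,0,0,-0.54,0,-63.9,-45.7,4.0,0,0,-0.54,0,-63.9,-45.7,4.0,0,0,-0.54,0,-63.9,-45.7,4.0,0,0,-0.54,0,-63.9,-45.7,4.0,0,0,-0.54,0,-63.9,-45.7,4.0,0,0,-0.54,0,-63.9,-45.7,4.0,0,0,-0.54,0,-63.9,-45.7,4.0,0,0,-0.54,0,-63.9,-45.7,4.0,0,0,-0.54,0,-63.9,-45.7,4.0,0,0,-0.54,0])

```text
clock: 1.3
eef_pos: [524.9, 136.3, 295.6]
tool_rot: [3.142, -0.0, -3.068]
force: [1.2, 0.1, -0.3]
width: 0.3
gripper_force: 0.0
```

Run:
```python
from h import *
print(go([657,-116,275],[np.pi,0,3.215]))
```

```text
(array([-11.33, -26.13,   2.05]), array([ 0., -0., -0.]))
```

Request:
step_arm(commands=[-11.3,-26.1,2.0,0,0,0,0,-11.3,-26.1,2.0,0,0,0,0,-11.3,-26.1,2.0,0,0,0,0,-11.3,-26.1,2.0,0,0,0,0,-11.3,-26.1,2.0,0,0,0,0,-11.3,-26.1,2.0,0,0,0,0,-11.3,-26.1,2.0,0,0,0,0,-11.3,-26.1,2.0,0,0,0,0])

```text
clock: 2.1
eef_pos: [655.8, -114.4, 274.8]
tool_rot: [3.141, -0.002, -3.07]
force: [-0.3, 0.2, -1.0]
width: -0.2
gripper_force: 0.0
```

Run:
```python
from h import *
s=ctrl.read_state();print(s['eef_pos'],s['tool_rot'],s['qpos'],s['force'])
d=grab('top','pics/a.png');d2=grab('scene')
a=np.hstack([cv2.resize(x['image'][b[0]:b[0]+100,b[1]:b[1]+100,::-1],(400,400),interpolation=cv2.INTER_CUBIC) for x,b in((d,(140,300)),(d2,(140,270)))])
cv2.imwrite('pics/z3.png',a)
```

```text
[ 655.78581591 -114.44944357  274.7730793 ] [ 3.14083535e+00 -1.84960124e-03 -3.07023992e+00] [ 0.1105364   0.61548889  0.0358235   1.41198187 -0.02340742  1.11650013
  1.79225294] [-0.32552398  0.20497529 -0.95684356]
```

View pics/z3.png

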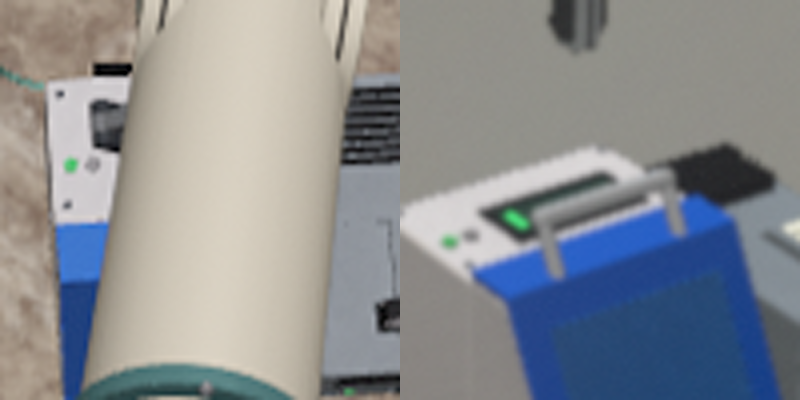

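The top view is blocked by the arm. The scene view shows the shut fingertips at crop (578,50), above the deck and to the rear of the bar, as intended. I'll descend behind the bar.

Request:
step_arm(commands=[0,0,4,0,0,0,0,0,0,7,0,0,0,0,0,0,9,0,0,0,0,0,0,9.9,0,0,0,0,0,0,9.9,0,0,0,0])

```text
clock: 2.7
eef_pos: [655.5, -112.1, 176.1]
tool_rot: [3.141, -0.002, -3.067]
force: [-0.6, 0.2, 0.2]
width: 0.2
gripper_force: 0.0
```

Run:
```python
from h import *
s=ctrl.read_state();print(s['eef_pos'],s['force'])
d=grab('scene')
p=d['world_to_cam']@np.r_[655.8,-114.4,274.8,1];print('tip proj',d['f']*p[0]/p[2]+d['cx'],d['f']*p[1]/p[2]+d['cy'],'seen ~314.5,152')
a=cv2.resize(d['image'][140:240,270:370,::-1],(500,500),interpolation=cv2.INTER_CUBIC)
cv2.imwrite('pics/z4.png',a)
```

```text
[ 655.53556398 -112.14685602  176.07426435] [-0.62692632  0.23600645  0.17890934]
tip proj 314.91285490776227 151.47157654932843 seen ~314.5,152
```

View pics/z4.png

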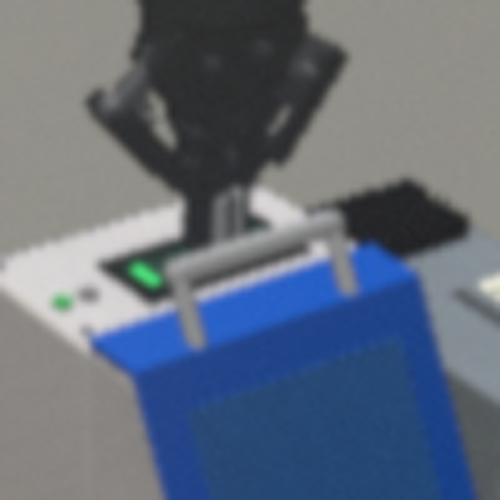

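The fingers are behind the bar and clear of it, and the projected fingertip (314.9,151.5) agrees with the one seen (314.5,152). I'll pull along the arc.

Request:
step_arm(commands=[1,0,0,0,0,0,0,2,0,-0.4,0,0,0,0,3,0,-0.8,0,0,0,0,4,0,-1.2,0,0,0,0,5,0,-1.5,0,0,0,0,6,0,-1.7,0,0,0,0,7,0,-1.8,0,0,0,0,8,0,-1.9,0,0,0,0,9.2,0,-1.9,0,0,0,0,10.4,0,-1.8,0,0,0,0])

```text
clock: 3.75
eef_pos: [551.5, -121.5, 194.9]
tool_rot: [-3.142, -0.0, -3.069]
force: [0.1, 0.1, 5.3]
width: 0.0
gripper_force: 2.5
```

Request:
step_arm(commands=[1.2,0,0.2,0,0,0,0,2.4,0,0.5,0,0,0,0,3.6,0,0.8,0,0,0,0,4.8,0,1.3,0,0,0,0,5.4,0,1.5,0,0,0,0,5.4,0,1.5,0,0,0,0])

```text
clock: 4.35
eef_pos: [494.3, -126.2, 183.5]
tool_rot: [3.142, -0.005, -3.07]
force: [-16.3, 1.6, 42.2]
width: -0.0
gripper_force: 17.8
```

Request:
step_arm(commands=[0,0,-4,0,0,0,0,0,0,-8,0,0,0,0,0,0,-11,0,0,0,0,0,0,-11,0,0,0,0])

```text
clock: 4.75
eef_pos: [500.3, -126.0, 293.7]
tool_rot: [-3.14, 0.007, -3.069]
force: [-0.1, -0.2, -0.7]
width: 0.2
gripper_force: 0.0
```

Run:
```python
from h import *
s=ctrl.read_state();print(s['eef_pos'],s['force'])
for n in('scene','top'):
    d=grab(n); W=pts(d);H=cv2.cvtColor(d['image'],cv2.COLOR_RGB2HSV).astype(int)
    b=(H[...,0]>100)&(H[...,0]<125)&(H[...,1]>130)&(W[...,2]<200)&(W[...,2]>40)&(np.abs(W[...,0]-530)<130)&(np.abs(W[...,1]+120)<100)
    P=W[b]; c=P.mean(0);_,_,vv=np.linalg.svd(P-c,full_matrices=False);nn=vv[2]; print(n,b.sum(),nn.round(2),c.round(0))
```

```text
[ 500.31422819 -125.96981591  293.70354372] [-0.1227619  -0.16261974 -0.66770546]
scene 1220 [-0.79 -0.14 -0.6 ] [ 486. -114.  145.]
top 427 [-0.14 -0.97 -0.18] [504. -72. 117.]
```

Run:
```python
from h import *
print(go([529,229,200],[np.pi,0,3.215]))
```

```text
(array([-5.68, 35.11,  8.99]), array([-0., -0., -0.]))
```

Request:
step_arm(commands=[-5.7,35.1,0,0,0,0,0,-5.7,35.1,0,0,0,0,0,-5.7,35.1,0,0,0,0,0,-5.7,35.1,4,0,0,0,0,-5.7,35.1,7,0,0,0,0,-5.7,35.1,9.3,0,0,0,0,-5.7,35.1,9.3,0,0,0,0,-5.7,35.1,9.3,0,0,0,0,-5.7,35.1,9.3,0,0,0,0,-5.7,35.1,9.3,0,0,0,0])

```text
clock: 5.85
eef_pos: [528.4, 228.1, 194.9]
tool_rot: [-3.139, -0.004, -3.067]
force: [0.8, -0.1, -0.4]
width: 0.2
gripper_force: 0.0
```

Run:
```python
from h import *
s=ctrl.read_state();print(s['eef_pos'],s['tool_rot'])
d=grab('scene');np.savez('scene1.npz',**d)
t=grab('top');np.savez('top1.npz',**t)
for n,p in(('tcp',s['eef_pos']),('cap104',[529,229,104]),('capmid',[529,229,91.5])):
    p=d['world_to_cam']@np.r_[p,1];print(n,d['f']*p[0]/p[2]+d['cx'],d['f']*p[1]/p[2]+d['cy'])
a=cv2.resize(d['image'][215:335,135:235,::-1],(500,600),interpolation=cv2.INTER_CUBIC)
b=cv2.resize(t['image'][180:254,300:350,::-1],(300,444),interpolation=cv2.INTER_CUBIC)
b=np.vstack([b,np.zeros((156,300,3),np.uint8)])
cv2.imwrite('pics/z5.png',np.hstack([a,b]))
```

```text
[528.36772668 228.09289504 194.8636017 ] [-3.13935867 -0.00416877 -3.06739865]
tcp 191.0405068225648 255.68818037214263
cap104 194.4779988973503 294.96418123360536
capmid 195.00718979738383 300.11713818149275
```

View pics/z5.png

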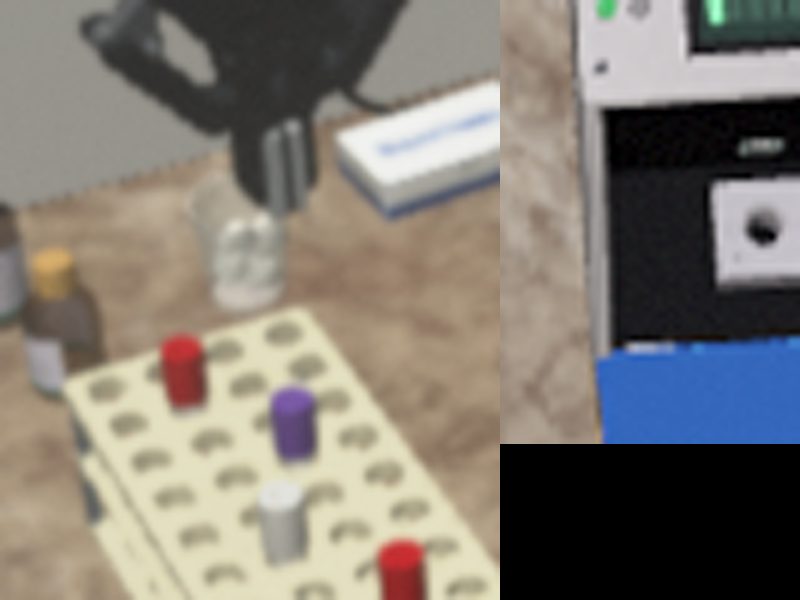

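The scene view shows the shut fingertips at crop (286,210), above the violet cap at crop (294,396). The top inset shows the flap fully open and the well bore at crop (763,228), about pixel (343.8,218). Next I'll measure the bore and refine the cap.

Run:
```python
from h import *
d=dict(np.load('top1.npz')); g=d['image'].astype(int); mx=g.max(-1)
# block: bright region around bore
m=np.zeros(mx.shape,np.uint8); m[203:236,328:362]=(mx[203:236,328:362]>120)
n,l,st,c=cv2.connectedComponentsWithStats(m); i=1+np.argmax(st[1:,4]); print(st[i],c[i])
k=(l==i).astype(np.uint8); cn=max(cv2.findContours(k,0,2)[0],key=cv2.contourArea); r=cv2.minAreaRect(cn); print('block',r,ray(d,*r[0],44).round(1))
y,x=np.mgrid[208:228,334:354]; w=np.clip(110-mx[208:228,334:354],0,None)*(np.hypot(x-343.8,y-218)<5)
u,v=(w*x).sum()/w.sum(),(w*y).sum()/w.sum(); print('bore',u,v,w.astype(bool).sum(),ray(d,u,v,44).round(1),ray(d,u,v,38).round(1))
yaw=.0735;X=np.array([np.cos(yaw),np.sin(yaw)]);Y=np.array([-X[1],X[0]])
p=ray(d,u,v,42)[:2]; b=np.array([627,-120.3]); print('well-bar in reader',(p-b)@X,(p-b)@Y,'hinge',b-76*X)
W=pts(d); print('depth on block',np.nanmedian(W[l==i],0))
s=dict(np.load('scene1.npz'));H=cv2.cvtColor(s['image'],cv2.COLOR_RGB2HSV).astype(int)
m=np.zeros(mx.shape,np.uint8);m[288:312,186:202]=((H[...,0]>110)&(H[...,0]<160)&(H[...,1]>50))[288:312,186:202]
n,l,st,c=cv2.connectedComponentsWithStats(m);i=1+np.argmax(st[1:,4]);print('cap',st[i],c[i],ray(s,*c[i],91.5).round(1),ray(s,*c[i],94).round(1))
print(go([531,227,88],[np.pi,0,3.215]))
```

```text
[335 210  17  17 243] [343.1399177  217.67078189]
block ((343.0, 218.0), (16.0, 16.0), 90.0) [ 603.6 -121.2   44. ]
bore 343.1634320735444 218.2482124616956 18 [ 602.9 -121.7   44. ] [ 603.9 -122.1   38. ]
well-bar in reader -23.81787838416194 0.2503734637275424 hinge [ 551.2051931  -125.88097186]
depth on block [ 605.04638792 -121.28063815   42.97809778]
cap [189 293   9  14  91] [193.0989011  298.89010989] [534.3 230.7  91.5] [531.3 231.7  94. ]
(array([-0.13,  0.02, 10.85]), array([-0.002, -0.001, -0.002]))
```

Request:
step_arm(commands=[-0.2,0.1,0,0,0,0,0.7,-0.2,0.1,3,0,0,0,0.7,-0.2,0.1,6,0,0,0,0.7,-0.2,0.1,8.5,0,0,0,0.7,-0.2,0.1,10.2,0,0,0,0.7,-0.2,0.1,10.7,0,0,0,0.7,-0.2,0.1,10.7,0,0,0,0.7])

```text
clock: 6.65
eef_pos: [532.0, 229.2, 89.9]
tool_rot: [-3.141, -0.0, -3.07]
force: [0.0, 0.6, 0.7]
width: 59.8
gripper_force: 0.0
```

Request:
step_arm(commands=[0,0,0,0,0,0,0.3,0,0,0,0,0,0,0.15,0,0,0,0,0,0,0.15,0,0,0,0,0,0,0,0,0,0,0,0,0,0,0,0,0,0,0,0,0])

```text
clock: 7.25
eef_pos: [532.7, 230.4, 91.1]
tool_rot: [3.141, 0.002, -3.068]
force: [0.5, 0.0, 6.3]
width: 14.4
gripper_force: 58.5
```

Request:
step_arm(commands=[0,0,-1,0,0,0,0,0,0,-2.5,0,0,0,0,0,0,-5,0,0,0,0,0,0,-8,0,0,0,0,0,0,-11.5,0,0,0,0,0,0,-14,0,0,0,0,0,0,-14,0,0,0,0,0,0,-14,0,0,0,0])

```text
clock: 8.05
eef_pos: [531.7, 230.1, 230.6]
tool_rot: [3.141, 0.001, -3.068]
force: [-0.6, 0.1, -1.3]
width: 14.7
gripper_force: 58.5
```

Run:
```python
from h import *
s=ctrl.read_state();print(s['eef_pos'],s['tool_rot'],s['width'],s['gripper_force'])
d=grab('scene');np.savez('scene2.npz',**d)
for z in(0,-30,-84):
    p=d['world_to_cam']@np.r_[s['eef_pos']+[0,0,z],1];print(z,d['f']*p[0]/p[2]+d['cx'],d['f']*p[1]/p[2]+d['cy'])
a=cv2.resize(d['image'][195:315,140:240,::-1],(500,600),interpolation=cv2.INTER_CUBIC)
cv2.imwrite('pics/z6.png',a)
```

```text
[531.68759895 230.07268491 230.56447551] [ 3.14118581e+00  8.63887647e-04 -3.06835988e+00] 14.657793156367287 58.5476553440094
0 187.6298839312469 238.7157585648269
-30 189.06288092241087 252.51968327283697
-84 191.54121849270342 276.3932750754017
```

View pics/z6.png

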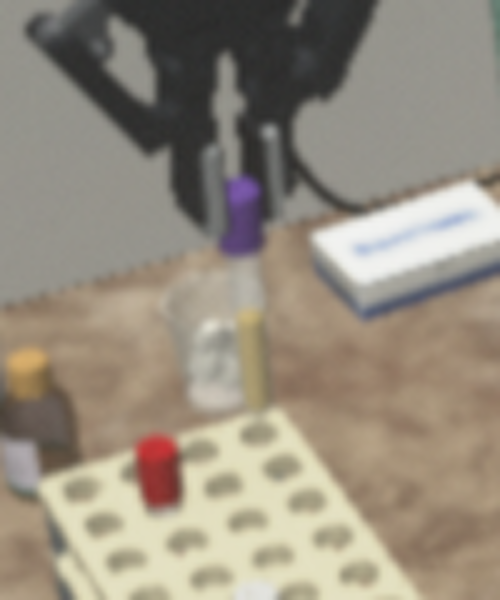

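The tube is held by its cap and hangs close to upright, with the cap top at crop (242,183) and the foot at (257,408). I'll carry it over the well with extra height.

Run:
```python
from h import *
print(go([603.3,-120.5,275],[np.pi,0,3.215]))
```

```text
(array([ -4.63, -35.46,  -4.54]), array([-0.   , -0.001, -0.   ]))
```

Request:
step_arm(commands=[0,0,-4.4,0,0,0,0,-1,-3,-4.4,0,0,0,0,-2,-7,-4.4,0,0,0,0,-2.5,-11,-4.4,0,0,0,0,-3,-15,-4.4,0,0,0,0,-3.5,-19,-4.4,0,0,0,0,-4,-23,-4.4,0,0,0,0,-4.3,-27,-4.4,0,0,0,0,-4.5,-31,-4.4,0,0,0,0,-4.6,-34,-4.4,0,0,0,0])

```text
clock: 9.1
eef_pos: [601.5, -108.9, 272.1]
tool_rot: [-3.141, -0.004, -3.071]
force: [1.0, 0.6, -0.2]
width: 14.7
gripper_force: 58.6
```

Run:
```python
from h import *
print(go([603.3,-120.5,152],[np.pi,0,3.215]),ctrl.read_state()['width'])
```

```text
(array([-0.14, -1.16, 12.01]), array([-0.001, -0.004, -0.003])) 14.711793063544519
```

Request:
step_arm(commands=[-0.1,-1.2,0,0,0,0,0,-0.1,-1.2,3,0,0,0,0,-0.1,-1.2,6,0,0,0,0,-0.1,-1.2,9,0,0,0,0,-0.1,-1.2,11.5,0,0,0,0,-0.1,-1.2,12,0,0,0,0,-0.1,-1.2,12,0,0,0,0])

```text
clock: 9.8
eef_pos: [603.7, -116.2, 152.7]
tool_rot: [3.14, -0.003, -3.067]
force: [0.8, -1.1, 0.1]
width: 14.5
gripper_force: 58.7
```

Run:
```python
from h import *
s=ctrl.read_state();print(s['eef_pos'],s['tool_rot'],s['force'])
d=grab('scene');np.savez('scene3.npz',**d)
for n,p in(('well44',[603.3,-121,44]),('foot',s['eef_pos']-[0,0,87]),('tcp',s['eef_pos'])):
    p=d['world_to_cam']@np.r_[p,1];print(n,d['f']*p[0]/p[2]+d['cx'],d['f']*p[1]/p[2]+d['cy'])
a=cv2.resize(d['image'][175:265,280:360,::-1],(533,600),interpolation=cv2.INTER_CUBIC)
cv2.imwrite('pics/z7.png',a)
```

```text
[ 603.69921061 -116.18862282  152.73967424] [ 3.14019401e+00 -2.67514268e-03 -3.06713756e+00] [ 0.79204047 -1.1406447   0.08229317]
well44 326.92815831672175 251.14595947399238
foot 325.3857884812775 243.74498720517732
tcp 326.6924503017212 210.78221259114719
```

View pics/z7.png

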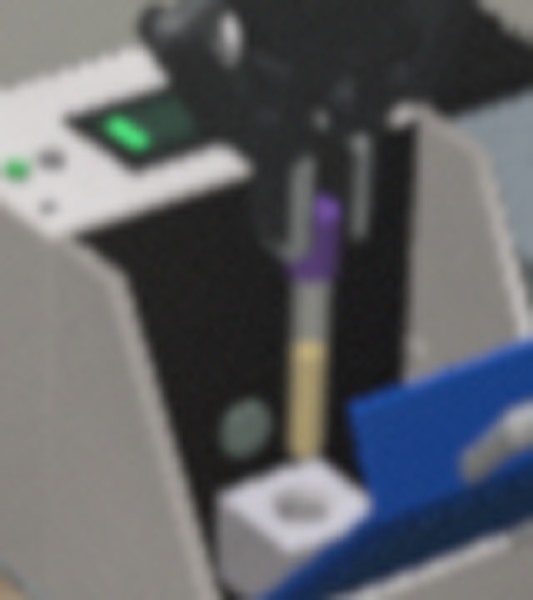

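The scene view shows the tube foot at crop (304,460), just above the white block, and the bore at crop (301,507). I'll measure both numerically in the same image to get their relative offset.

Run:
```python
from h import *
d=dict(np.load('scene3.npz'));g=d['image'].astype(int);W=pts(d)
y=(g[...,0]-g[...,2]>35)
m=np.zeros(y.shape,np.uint8);m[222:250,318:334]=y[222:250,318:334]
for v in range(226,249):
    r=np.nonzero(m[v])[0]
    if len(r): print(v,r.min(),r.max(),W[v,int(r.mean())].round(0),g[v,int(r.mean())])
b=g[243:259,314:336].max(-1);np.set_printoptions(linewidth=200);print(b)
```

```text
226 325 326 [ 602. -112.  115.] [158 148 121]
227 324 328 [ 596. -111.  116.] [185 169 122]
228 324 328 [ 595. -110.  115.] [182 166 118]
229 324 327 [ 597. -109.  111.] [166 151 112]
230 324 327 [ 593. -106.  112.] [161 146 108]
231 324 327 [ 598. -110.  105.] [162 147 107]
232 324 327 [ 597. -110.  103.] [162 148 108]
233 324 327 [ 601. -112.   98.] [162 147 109]
234 324 327 [ 600. -111.   96.] [161 147 107]
235 324 327 [ 599. -111.   94.] [163 148 110]
236 324 327 [ 599. -111.   91.] [164 149 109]
237 324 327 [ 593. -107.   93.] [164 150 109]
238 324 327 [ 597. -110.   87.] [164 149 108]
239 324 327 [ 595. -109.   86.] [164 149 108]
240 324 327 [ 596. -109.   83.] [162 147 107]
241 324 327 [ 600. -112.   77.] [162 148 109]
242 324 326 [ 599. -112.   75.] [156 142 106]
[[ 50  61  61  51  39  29  28  28  43  77 116 145 149 129  87  46  28  27  37  74 119 135]
 [ 34  36  36  33  31  31  40  59  83 102 127 156 169 165 139  92  51  31  32  64 109 134]
 [ 31  31  32  39  45  60  85 118 148 163 174 190 198 197 185 149 103  63  37  51  94 128]
 [ 34  37  58  82  99 119 149 173 193 199 201
[... 438 characters left out ...]
3 163 136 131 139 141 144 146 160 186 203 211 210 207 192 157]
 [130 141 163 185 198 201 197 179 154 145 148 149 151 157 168 191 207 209 206 196 174 143]
 [125 128 138 158 178 194 201 196 185 178 178 177 179 183 192 203 207 202 189 166 139 120]
 [124 123 125 132 151 174 191 202 202 202 202 202 203 204 203 200 192 182 158 131 114 103]
 [123 123 122 123 130 145 169 189 201 207 207 206 205 200 190 177 162 148 128 111  98  89]
 [122 120 121 123 124 129 140 163 188 200 198 190 184 174 160 145 130 120 108  96  85  82]
 [121 122 123 124 124 124 127 140 160 173 169 159 151 142 135 122 114 104  93  84  79  80]
 [121 122 125 125 125 125 125 128 134 139 136 131 129 124 118 110 100  91  82  76  75  74]]
```

Tube axis and bore agree to about 1 mm in the same image, so I'll lower with a 1 mm correction.

Request:
step_arm(commands=[0,0.1,0.5,0,0,0,0,0,0.1,1,0,0,0,0,0,0.1,1.5,0,0,0,0,0,0.1,2,0,0,0,0,0,0.1,2.3,0,0,0,0,0,0.1,2.6,0,0,0,0])

```text
clock: 10.45
eef_pos: [607.2, -116.9, 130.4]
tool_rot: [-3.14, 0.006, -3.069]
force: [0.6, -0.1, 25.3]
width: 14.4
gripper_force: 61.1
```

Request:
step_arm(commands=[0,0,0.3,0,0,0,0,0,0,0.6,0,0,0,0,0,0,0.9,0,0,0,0,0,0,0.9,0,0,0,0])

```text
clock: 10.85
eef_pos: [605.3, -117.2, 119.2]
tool_rot: [-3.141, 0.002, -3.069]
force: [1.6, -1.0, 1.8]
width: 14.8
gripper_force: 61.7
```

Request:
step_arm(commands=[0,0,0.4,0,0,0,0,0,0,0.8,0,0,0,0,0,0,1.2,0,0,0,0,0,0,1.5,0,0,0,0,0,0,1.5,0,0,0,0])

```text
clock: 11.35
eef_pos: [604.3, -117.0, 103.1]
tool_rot: [-3.141, -0.0, -3.069]
force: [3.5, -2.4, -2.2]
width: 14.2
gripper_force: 61.4
```

Run:
```python
from h import *
s=ctrl.read_state();print(s['eef_pos'],s['force'])
d=grab('scene');W=pts(d);H=cv2.cvtColor(d['image'],cv2.COLOR_RGB2HSV).astype(int)
m=np.zeros(H.shape[:2],np.uint8);m[200:250,315:340]=((H[...,0]>115)&(H[...,0]<150)&(H[...,1]>60))[200:250,315:340]
n,l,st,c=cv2.connectedComponentsWithStats(m);i=1+np.argmax(st[1:,4]);print(st[i],c[i])
for z in(110,97.5,85):
    p=d['world_to_cam']@np.r_[603.5,-116.5,z,1];print(z,d['f']*p[0]/p[2]+d['cx'],d['f']*p[1]/p[2]+d['cy'])
```

```text
[ 604.32283463 -116.97244396  103.13357903] [ 3.52741847 -2.3901365  -2.2057327 ]
[322 222   9  13  69] [327.52173913 228.71014493]
110 326.2043479903092 227.25939372598842
97.5 326.01666262643056 231.97390451850364
85 325.8307870244891 236.6429554946086
```

Request:
step_arm(commands=[0,0,0.2,0,0,0,0,0,0,0.4,0,0,0,0,0,0,0.4,0,0,0,0])

```text
clock: 11.7
eef_pos: [604.6, -116.9, 99.9]
tool_rot: [-3.141, 0.001, -3.069]
force: [4.5, -2.9, 1.0]
width: 14.3
gripper_force: 61.7
```

Request:
step_arm(commands=[0,0,0.1,0,0,0,0,0,0,0.2,0,0,0,0,0,0,0.2,0,0,0,0])

```text
clock: 12.0
eef_pos: [604.6, -116.8, 98.0]
tool_rot: [-3.141, 0.001, -3.068]
force: [3.5, -2.6, 2.6]
width: 14.4
gripper_force: 61.9
```

Request:
step_arm(commands=[0,0,0.1,0,0,0,0,0,0,0.2,0,0,0,0,0,0,0.2,0,0,0,0])

```text
clock: 12.3
eef_pos: [604.7, -116.8, 96.1]
tool_rot: [-3.141, 0.001, -3.069]
force: [4.4, -4.0, 3.6]
width: 14.7
gripper_force: 61.9
```

Request:
step_arm(commands=[0,0,0.1,0,0,0,0,0,0,0.2,0,0,0,0,0,0,0.2,0,0,0,0])

```text
clock: 12.6
eef_pos: [605.8, -116.7, 95.9]
tool_rot: [-3.141, 0.003, -3.068]
force: [2.5, -2.6, 14.4]
width: 14.7
gripper_force: 63.1
```

Run:
```python
from h import *
d=grab('scene');H=cv2.cvtColor(d['image'],cv2.COLOR_RGB2HSV).astype(int)
m=np.zeros(H.shape[:2],np.uint8);m[200:250,315:340]=((H[...,0]>115)&(H[...,0]<150)&(H[...,1]>60))[200:250,315:340]
n,l,st,c=cv2.connectedComponentsWithStats(m);i=1+np.argmax(st[1:,4]);print(st[i],c[i])
```

```text
[322 224  10  14  68] [327.32352941 231.23529412]
```

Floor contact at TCP 96 matches the expected seat of 97. I'll release and rise.

Request:
step_arm(commands=[0,0,-0.2,0,0,0,0,0,0,-0.2,0,0,0,0.3,0,0,-0.2,0,0,0,0.5,0,0,-0.2,0,0,0,0.5,0,0,-1,0,0,0,0.5,0,0,-3,0,0,0,0.5,0,0,-7,0,0,0,0.5,0,0,-11,0,0,0,0.5,0,0,-15,0,0,0,0.5,0,0,-15,0,0,0,0.5])

```text
clock: 13.65
eef_pos: [607.6, -116.9, 250.3]
tool_rot: [-3.139, 0.011, -3.068]
force: [0.1, -0.1, 0.1]
width: 42.8
gripper_force: 0.0
```

Run:
```python
from h import *
s=ctrl.read_state();print(s['eef_pos'],s['width'])
d=grab('scene');W=pts(d);H=cv2.cvtColor(d['image'],cv2.COLOR_RGB2HSV).astype(int)
m=np.zeros(H.shape[:2],np.uint8);m[200:250,315:340]=((H[...,0]>115)&(H[...,0]<150)&(H[...,1]>60))[200:250,315:340]
n,l,st,c=cv2.connectedComponentsWithStats(m);i=1+np.argmax(st[1:,4]);print(st[i],c[i],np.nanpercentile(W[l==i][:,2],[5,50,95]).round(),np.nanmedian(W[l==i],0).round(1))
a=cv2.resize(d['image'][175:265,280:380,::-1],(667,600),interpolation=cv2.INTER_CUBIC)
cv2.imwrite('pics/z8.png',a)
yaw=.0735;X=np.array([np.cos(yaw),np.sin(yaw)])
hng=np.array([551.2,-122]); 
bar=hng-104*X; print('bar open',bar)
print(go([*(bar-45*X),200],[np.pi,0,3.215]))
# bar position measured
q=(np.abs(W[...,0]-447)<40)&(W[...,1]<-60)&(W[...,1]>-190)&(W[...,2]>150)&(W[...,2]<200);print('bar pts',q.sum(),np.nanmedian(W[q],0), W[q].max(0),W[q].min(0))
```

```text
[ 607.60406509 -116.90290699  250.31194307] 42.78607278212452
[321 223  10  14 124] [325.57258065 229.66935484] [ 71.  96. 111.] [ 605.9 -118.3   95.9]
bar open [ 447.48079056 -129.63711939]
(array([20.42, -0.13,  4.62]), array([-0.001,  0.006, -0.   ]))
bar pts 810 [ 474.45371243 -114.92601217  171.86416631] [486.78884391 -60.14827942 182.60051714] [ 440.80367294 -189.65251266  150.10985774]
```

View pics/z8.png

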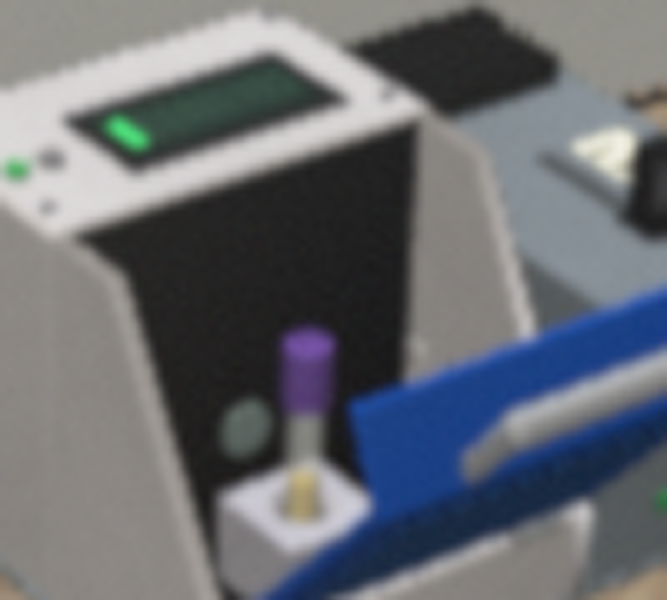

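The violet tube stands upright in the bore, cap top at crop (308,340) and height reading 111 mm, and the flap is still open. Now I'll go to the front of the bar.

Request:
step_arm(commands=[5,0,0,0,0,0,0,10,0,0,0,0,0,0,15,0,0,0,0,0,0,19.7,-0.1,0,0,0,0,0,19.7,-0.1,3,0,0,0,0,19.7,-0.1,6,0,0,0,0,19.7,-0.1,8,0,0,0,0,19.7,-0.1,8.8,0,0,0,0,19.7,-0.1,8.8,0,0,0,0])

```text
clock: 14.6
eef_pos: [406.6, -131.5, 154.7]
tool_rot: [3.14, -0.004, -3.068]
force: [-0.6, 0.6, 1.5]
width: 0.1
gripper_force: 0.0
```

Run:
```python
from h import *
s=ctrl.read_state();print(s['eef_pos'],s['tool_rot'],s['force'])
X=np.array([np.cos(.0735),np.sin(.0735)]);print((s['eef_pos'][:2]-[551.2,-122])@X)
```

```text
[ 406.64188757 -131.52195986  154.71169433] [ 3.14024589 -0.00364777 -3.06829275] [-0.59238795  0.59139823  1.50435003]
-144.86705272688627
```

Request:
step_arm(commands=[-1.2,0,-0.4,0,0,0,0,-2.4,0,-0.6,0,0,0,0,-3.4,0,-1.3,0,0,0,0,-4.4,0,-1.9,0,0,0,0,-5.4,0,-2.5,0,0,0,0,-6.4,0,-3.0,0,0,0,0,-7.4,0,-3.4,0,0,0,0,-8.4,0,-3.7,0,0,0,0,-9.4,0,-4.0,0,0,0,0,-10.4,0,-4.2,0,0,0,0])

```text
clock: 15.6
eef_pos: [512.8, -124.3, 198.0]
tool_rot: [3.142, 0.001, -3.068]
force: [-1.2, -0.0, 0.5]
width: -0.3
gripper_force: 0.4
```

Request:
step_arm(commands=[-1,0,-0.1,0,0,0,0,-2,0,-0.2,0,0,0,0,-3,0,-0.2,0,0,0,0,-4,0,-0.1,0,0,0,0,-5,0,0.1,0,0,0,0,-6,0,0.3,0,0,0,0,-7,0,0.7,0,0,0,0,-8,0,1.1,0,0,0,0,-8.7,0,1.4,0,0,0,0,-8.7,0,1.4,0,0,0,0])

```text
clock: 16.6
eef_pos: [599.1, -117.6, 183.1]
tool_rot: [3.141, -0.0, -3.068]
force: [-0.1, 0.9, 0.1]
width: -0.1
gripper_force: 0.0
```

```bash
cat > flap.py <<'E'
from h import *
s=ctrl.read_state();print(s['eef_pos'],s['tool_rot'],s['force'])
X=np.array([np.cos(.0735),np.sin(.0735)]);print('x_r',(s['eef_pos'][:2]-[551.2,-122])@X)
d=grab('scene'); W=pts(d);H=cv2.cvtColor(d['image'],cv2.COLOR_RGB2HSV).astype(int)
b=(H[...,0]>100)&(H[...,0]<125)&(H[...,1]>150)&(W[...,2]<148)&(W[...,2]>55)&(np.abs(W[...,0]-560)<100)&(np.abs(W[...,1]+120)<90)
P=W[b];c=P.mean(0);_,_,v=np.linalg.svd(P-c,full_matrices=False);n=v[2]*np.sign(-v[2][0]);print('lean',np.degrees(np.arctan2(n[2],np.hypot(n[0],n[1]))).round(2),b.sum(),c.round(1))
E
python3 flap.py
```

```text
[ 599.1379608  -117.61569868  183.05079005] [ 3.14123001e+00 -3.61199520e-04 -3.06787143e+00] [-0.05238181  0.90353987  0.14249669]
x_r 48.130488738497526
lean 28.01 2727 [ 575.9 -117.6  102.3]
```

The flap is shut (lean 28.0°, the same as at the start). A light press will confirm it.

Request:
step_arm(commands=[-0.5,0,0.2,0,0,0,0,-0.9,0,0.3,0,0,0,0,-1.2,0,0.3,0,0,0,0,-1.2,0,0.3,0,0,0,0])

```text
clock: 17.05
eef_pos: [610.9, -117.0, 181.0]
tool_rot: [3.142, 0.001, -3.068]
force: [0.2, -0.2, 0.3]
width: -0.2
gripper_force: 0.0
```

```bash
python3 flap.py
python3 - <<'E'
from h import *
d=grab('top');np.savez('top2.npz',**d)
E
```

```text
[ 610.87068999 -117.00320818  180.96426733] [ 3.14155899e+00  5.11193017e-04 -3.06821703e+00] [ 0.24914873 -0.15161063  0.25908463]
x_r 59.87651815648276
lean 27.83 2735 [ 575.9 -117.4  102.6]
```

Run:
```python
from h import *
X=np.array([np.cos(.0735),np.sin(.0735)])
p=np.array([590,-247.5])-40*X; print(p,go([*p,138],[np.pi,0,3.215]))
```

```text
[ 550.10799637 -250.43735361] (array([  6.98, -12.86,   4.29]), array([ 0., -0., -0.]))
```

Request:
step_arm(commands=[1,0,-3,0,0,0,0,2,0,-6,0,0,0,0,4,-4,-6,0,0,0,0,6,-8,-6,0,0,0,0,7,-12,-6,0,0,0,0,7,-12.9,-5,0,0,0,0,7,-12.9,-2,0,0,0,0,7,-12.9,1,0,0,0,0,7,-12.9,3.3,0,0,0,0,7,-12.9,3.3,0,0,0,0])

```text
clock: 18.15
eef_pos: [547.7, -249.3, 144.6]
tool_rot: [3.138, -0.006, -3.068]
force: [-0.3, -0.4, -1.0]
width: 0.1
gripper_force: 0.0
```

```bash
cat > sh.py <<'E'
from h import *
s=ctrl.read_state();print(s['eef_pos'],s['force'])
X=np.array([np.cos(.0735),np.sin(.0735)]);print('grip-relative x_r',(s['eef_pos'][:2]-[590,-247.5])@X,'y_r',(s['eef_pos'][:2]-[590,-247.5])@[-X[1],X[0]])
for n in('top','scene'):
    d=grab(n);g=d['image'].astype(int)
    x0,y0,x1,y1=(385,185,420,240) if n=='top' else (360,170,420,230)
    r=np.zeros(g.shape[:2],np.uint8);q=g[y0:y1,x0:x1]
    for nm,m in(('red',(q[...,0]-q[...,1:].max(-1)>50)),('green',(q[...,1]-q[...,[0,2]].max(-1)>40)),('dark',q.max(-1)<50)):
        k,l,st,c=cv2.connectedComponentsWithStats(m.astype(np.uint8))
        for i in range(1,k):
            if st[i,4]>=2: print(n,nm,st[i,4],(c[i]+[x0,y0]).round(1),ray(d,*(c[i]+[x0,y0]),{'red':130,'green':126,'dark':159}[nm]).round(1))
E
python3 sh.py
```

```text
[ 547.67642508 -249.33340424  144.60847754] [-0.26777784 -0.38884175 -1.03081172]
grip-relative x_r -42.343939022260464 y_r 1.2795284279528627
top dark 2 [411.  191.5] [ 653.3 -282.9  159. ]
top dark 3 [407. 198.] [ 636.7 -272.7  159. ]
top dark 2 [407.  201.5] [ 627.9 -272.6  159. ]
top dark 98 [393.6 230.6] [ 554.5 -238.5  159. ]
top dark 3 [385. 236.] [ 540.9 -217.4  159. ]
scene dark 696 [392.3 182.9] [ 628.9 -317.1  159. ]
scene dark 10 [360.8 184.5] [ 658.8 -246.7  159. ]
scene dark 15 [404.5 195.3] [ 566.3 -303.8  159. ]
scene dark 61 [377.5 203.3] [ 566.9 -227.5  159. ]
```

Request:
step_arm(commands=[-0.4,-0.1,0.4,0,0,0,0,-0.8,-0.1,0.7,0,0,0,0,-1.2,-0.1,0.7,0,0,0,0,-1.6,-0.1,0.7,0,0,0,0,-1.6,-0.1,0.7,0,0,0,0])

```text
clock: 18.75
eef_pos: [567.1, -250.5, 141.2]
tool_rot: [-3.141, 0.001, -3.068]
force: [0.2, 1.1, -0.1]
width: 0.2
gripper_force: 0.0
```

Request:
step_arm(commands=[-0.2,0,0,0,0,0,0,-0.4,0,0,0,0,0,0,-0.4,0,0,0,0,0,0])

```text
clock: 19.05
eef_pos: [570.3, -250.4, 140.9]
tool_rot: [3.142, 0.0, -3.068]
force: [0.8, -0.5, -0.7]
width: -0.0
gripper_force: 0.0
```

Request:
step_arm(commands=[-0.2,0,0,0,0,0,0,-0.4,0,0,0,0,0,0,-0.4,0,0,0,0,0,0])

```text
clock: 19.35
eef_pos: [573.5, -250.2, 140.8]
tool_rot: [3.141, -0.001, -3.069]
force: [-2.7, 0.2, 1.5]
width: 0.4
gripper_force: 1.1
```

Request:
step_arm(commands=[-0.2,0,0,0,0,0,0,-0.4,0,0,0,0,0,0,-0.4,0,0,0,0,0,0])

```text
clock: 19.65
eef_pos: [577.6, -249.9, 140.8]
tool_rot: [3.141, -0.001, -3.068]
force: [-2.9, 0.5, 2.4]
width: 0.1
gripper_force: 1.8
```

Request:
step_arm(commands=[-0.2,0,0,0,0,0,0,-0.4,0,0,0,0,0,0,-0.6,0,0,0,0,0,0,-0.8,0,0,0,0,0,0,-1.0,0,0,0,0,0,0,-1.2,0,0,0,0,0,0,-1.2,0,0,0,0,0,0])

```text
clock: 20.35
eef_pos: [589.2, -249.1, 140.8]
tool_rot: [3.141, -0.002, -3.069]
force: [-5.9, 0.0, 5.1]
width: 0.1
gripper_force: 3.1
```

```bash
cat > f.py <<'E'
from h import *
X=np.array([np.cos(.0735),np.sin(.0735),0]);A=[];Pp=[]
for i in range(12):
    ctrl.get_image('top');s=ctrl.read_state();A.append(s['force']@X);Pp.append(s['eef_pos'])
A=np.array(A);Pp=np.array(Pp);print('F_r',A.mean().round(2),A.std().round(2),Pp.mean(0).round(2),Pp.std(0).round(2),'implied travel',((-A.mean()-2.5)/.25).round(1),s['force'].round(1))
E
python3 f.py
```

```text
F_r -5.97 0.57 [ 589.04 -249.07  140.77] [0.02 0.02 0.01] implied travel 13.9 [-6.9 -0.6  3.5]
```

Request:
step_arm(commands=[-0.2,0,0,0,0,0,0,-0.4,0,0,0,0,0,0,-0.6,0,0,0,0,0,0,-0.8,0,0,0,0,0,0,-0.97,0,0,0,0,0,0,-0.97,0,0,0,0,0,0,-0.97,0,0,0,0,0,0])

```text
clock: 21.65
eef_pos: [597.7, -248.4, 140.7]
tool_rot: [3.141, -0.004, -3.069]
force: [-7.8, 0.1, 5.8]
width: -0.1
gripper_force: 4.1
```

```bash
python3 f.py
python3 - <<'E'
from h import *
T=dict(np.load('top0.npz'));d=grab('top')
g=d['image'];np.set_printoptions(linewidth=220)
g0=T['image'].astype(int)
print('green px0:',[(x,y) for y in range(195,232) for x in range(398,414) if g0[y,x,1]-max(g0[y,x,0],g0[y,x,2])>25])
print('red px0:',[(x,y) for y in range(195,232) for x in range(398,414) if g0[y,x,0]-max(g0[y,x,1],g0[y,x,2])>25])
print('now max diff region:',np.abs(g.astype(int)-g0).max(-1)[195:230:2,385:416])
E
```

```text
F_r -8.15 0.65 [ 597.69 -248.41  140.77] [0.02 0.02 0.01] implied travel 22.6 [-8.4  0.1  6.4]
green px0: [(405, 208), (406, 208), (407, 208), (408, 208), (409, 208), (402, 209), (403, 209)]
red px0: [(404, 218), (404, 219)]
now max diff region: [[  2   1   1   1   1   2   2   3   6  51  76  24  23  64  69  77 107 109  95  92  86  72  77  74  72  19  33  35  38  41  32]
 [  1   4   1   2   2   1   2   2  83 106  91  32  16  63  67  80 144 132 126 117 109 100  96  91  90  21  35  38  38  40  36]
 [  2   1   1   1   1   3   4  83 133 107  77  20  22  63  68  37 122  79  58  47  99  99  92  89  88  20  37  37  39  41  39]
 [  1   1   1   1   3   9  77 134  97 114  92  42  22  68  66  44 137 127 117 109 100  95  89  86  85  32  35  41  41  43  44]
 [  1   2   6  14  27  70 121 134  84  83 100  62  55  56  38  56 105  92  83  65  65  90  87  84  83  52  29  42  43  44  46]
 [ 10  19  71 115 111 127 127 133 100 101  97  68  63  26  56  58 106 117 110 104  98  91  87  83  80  65  24  44  45  45  49]
 [ 30  51  63  51  76 115 129 126 125 124  88 105  75  20  61  49  75 113 108 103  85  79  7
[... 732 characters left out ...]
 66  76  72  54  67  54  47  73  73  69  69  71  26  55  52  53]
 [  1   2   1   1   1   1   0   3   6  74 119  43  48  38  47  94 127  18  91  90  84  81  76  74  72  72  65  15  49  52  52]
 [  1   2   1   2   1   1   1   0   2  22  22  31  26  18  34  32  27  20  22  30  50  41  44  47  48  51  51  53  52  51  54]
 [  3   1   1   2   0   1   1   1   2  14  58  51  38  30  25  19  18  22  27  32  35  37  41  43  45  47  48  49  53  51  54]
 [  1   1   1   1   0   1   1   2   4  51  57  47  34  26  23  17  19  24  30  32  37  38  43  43  45  48  47  46  49  52  53]
 [  1   1   2   0   1   1   1   2  11  54  49  38  32  27  22  17  24  28  30  33  37  40  44  43  45  46  46  48  52  50  52]]
```

Measured slope is 0.252 N/mm, matching the spring, so travel by force is about 22.6 mm and by contact position about 24–25 mm. I'll advance 1.2 mm and settle.

Request:
step_arm(commands=[-0.06,0,0,0,0,0,0,-0.12,0,0,0,0,0,0,-0.12,0,0,0,0,0,0,-0.12,0,0,0,0,0,0,-0.12,0,0,0,0,0,0])

```text
clock: 22.8
eef_pos: [598.6, -248.4, 140.8]
tool_rot: [3.141, -0.005, -3.069]
force: [-9.0, 0.1, 5.5]
width: 0.2
gripper_force: 4.5
```

```bash
python3 f.py; python3 flap.py
```

```text
F_r -8.66 0.32 [ 598.58 -248.34  140.78] [0.02 0.02 0.01] implied travel 24.6 [-9.   0.1  6.8]
[ 598.58425211 -248.33722129  140.77561558] [ 3.14073093 -0.00455254 -3.0689552 ] [-8.97303201  0.05140375  6.7644422 ]
x_r 37.97889159561338
lean 28.03 2728 [ 575.7 -117.4  102.3]
```

Force is 8.66 N against 8.75 expected at half travel, the arm is steady, and the flap is shut. Handing in.

```bash
python3 -c "
from cell import ctrl
print(ctrl.finish_job())"
```

```text
the job is handed in; nothing more can be done
None
```

I handed the job in with the violet tube seated, the flap shut, and the arm holding the shutter at about half travel (8.66 N measured, 8.75 N expected); half travel was judged by force and position because the arm hid the pointer, and the hand-in returned no verdict.

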